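# Pack the bent-bamboo holder and close the box

## Task

The plywood packing box holds two U-shaped bamboo holders and one is still missing: lift the U-shaped holder up off its drying peg and set it down gently, without dropping it, standing on its two legs on the cork pad in the empty half of the box. Then push the hinged lid down until it is fully closed. Leave the round hoop hanging on its peg, and leave the holder already in the box and the other things on the bench where they are.

Things in the scene. Friction and masses are not known exactly. Their poses are not given: they have to be found in the camera images.
- holder: The holder to pack: inverted U of pale bamboo board 7 mm thick, 70 mm long (own x, the open tunnel), 54 mm wide outside (own y), 90 mm high: two flat legs 63 mm high, a half-round bend on top; about 90 g. Origin: centre of the underside, midway between the feet. It starts hanging astride a peg (its x along the peg), feet 51 mm above the bench.
- stand_u: Fixed dark wooden stand that carries the holder: base 130 x 90 x 14 mm, post 30 mm wide and 150 mm high at x = +55 mm, round 18 mm peg from it towards the stand's -x, axis 125 mm high, ending at x = -50 mm in a 28 mm cap 6 mm thick that keeps things from sliding off. Origin: under the base, below the peg's middle.
- peg_mid (a point): Top of the holder's peg at mid-length, where the holder hangs (134 mm above the bench).
- hoop: Round bamboo hoop, 90 mm outside diameter, 60 mm long, board 7 mm, hanging on the neighbouring stand of the same kind; to be left alone. Origin: the lowest point of its rim, at mid-length.
- stand_hoop: The neighbouring fixed stand, the same as stand_u, which carries the hoop. Origin: centre under its base.
- case: Fixed open plywood packing box, 150 mm (own x) x 240 mm (own y) x 112 mm high outside, walls and floor 7 mm; a 6 mm divider wall in the plane y = 0, its top 65 mm above the bench, makes two halves of 136 x 110 mm inside. Hinge along the +x rim (the far side). Origin: centre of the underside.
- case_rim (a point): Centre of the box's mouth, 112 mm above the bench.
- pad: Cork pad 100 x 100 x 4 mm fixed on the floor of the empty half of the box (either half), centred in it; origin: centre of its underside, 7 mm above the bench; axes as the box's.
- packed: Holder of the same form and size already standing in the other half of the box, not on a pad; to be left alone. Origin: centre of its underside.
- lid (a joint): Lid angle, rad: 0 = closed flat on the rim, about 1.6 = upright, as at the start. Stiff hinge: the lid stays where it is left and must be pushed all the way down (about 4 N near the free edge). A plain plywood board, 152 mm from hinge to free edge, 244 mm wide, 8 mm thick, no handle (a small brass plate on the edge is only for looks).
- lid_hinge (a point): On the hinge axis (which runs along the box's y), middle of the lid, 112.5 mm above the bench, on the underside of the closed lid.
- lid_edge (a point): Middle of the lid's free edge on its outer (upper when closed) face.
- sanding_block: Sanding block 110 x 65 x 34 mm, a bystander; origin under its centre.
- brush: Brush lying on the bench, a bystander.
- glue: White bottle 56 mm diameter, 130 mm high, a bystander; origin under its centre.
- sleeve: Upright abrasive sleeve (tube) 68 mm diameter, 90 mm high, a bystander; origin under its centre.
- blank: Larger raw bent arch, 80 x 90 x 100 mm, standing on the bench, a bystander; origin under its centre.
- mallet: Hammer lying on the bench, a bystander.
- wax: Jar 70 mm diameter, 70 mm high, a bystander; origin under its centre.
There are look-alikes about, which are no part of the job. Leave any pink or yellow look-alike of the holder alone.

How it is judged:
By the outcome, as a careful person would: the job done as asked, in the order asked, and still so for the second after the job is handed in, with the robot touching nothing.
It also fails if it takes over 64 s, if anything falls off the work surface, if the arm or the gripper's body presses on something with over 40 N, if the wrist force passes 120 N, or if a joint passes its speed limit or range.

## Robot

A 6-joint arm with a two-finger parallel gripper is mounted at the origin on the work surface. World frame = base frame: x ahead of the robot, y to its left, z up, the work surface at z = 0. Lengths are in mm, angles in rad, forces in N, time in s.
With the tool pointing down it reaches from about 350 to 875 mm from the base axis. Payload 4.2 kg.
Tool frame: the origin (TCP) lies on the mounting face of the last link; the fingertips stand 173 mm ahead of it and the grasp point (between the pads) lies 155 mm ahead of it; z points along the fingers, y is the line along which they close (so a half turn about z gives the same grasp; the last joint's range is limited). The gripper opens to 85 mm and grips with 20 to 120 N. Pads are 22 mm wide; open, the fingers measure 114 mm over their backs; the gripper's body (76 mm by 85 mm) begins 54 mm behind the grasp point. The pads swing forward as they close: fully open they stand 13 mm farther back than shut.
Start: joints at [1.365, 0.385, 0.008, 0, -1.194, -0.259], TCP at [280.119, 558.689, 404.712] pointing down, gripper open.
Joint ranges: [-3.14, 3.14], [-1.21, 2.06], [-1.07, 1.41], [-3.16, 2.05], [-2.99, -0.16], [-3.1, 3.1]. Speed limits (rad/s): [2.79, 2.79, 3.14, 3.14, 3.14, 3.14].

## Interface

Orientations are given as a unit quaternion [x, y, z, w].
In Python, from bench import arm gives the robot as it stands. The module is installed in compiled form; this text tells all that it offers.
- The arm moves only by the tool move_arm, never from a script. Its arguments are lists of equal length, an entry for each row: "fingers": the finger opening in mm, from 0 to 85.4; "travel": the shift along the tool's x, y, z in mm, a list of three; "dr": the turn, a rotation vector about the tool's x, y, z in rad, a list of three. A call has 1 to 10 rows; each row is the pose to reach, as a shift and turn from the pose commanded when the call began, along the tool's axes at that moment; what a row does not reach only later rows make up. A row lasts 1/10 s, in which the tool goes at most 50 mm and 8.59 degrees, less where a joint would pass 70% of its speed; a pose out of reach is approached as far as the arm can. A call with a gripper value outside its range is refused whole. The fingers move at their own pace and stop on an object; the grip force is fixed at half the most. Time passes only in rows, so rows that repeat a pose let the fingers close. It gives the time, the measured TCP pose, the force, the opening and the grip force at its end, in the units of the state.
- arm.read_state(): the state, without advancing time (a new reading comes with each control period).
- arm.get_image(name): name is "scene" or "top"; returns the picture (420x560x3 uint8, red, green, blue); there is no depth.
- arm.camera_model(name): a dict with "intrinsics" (3x3 intrinsics, pixels), "k1" (the pictures are not rectified: a ray, as slopes to the right and down, at radius r is drawn at 1 + k1 r^2 times it, then the intrinsics apply), "pose" (4x4, takes a point from camera to world coordinates). Camera axes: x right, y up, looking along -z (the intrinsics and any distortion apply to the point x, -y, -z); pixel columns grow to the right and rows downward; lengths in mm; the calibration is good to about 2 mm. A picture is of the moment at which its call begins. camera_model takes no time and is no camera call.
- arm.job_done(): hands the job in; it is judged then, once.
The state is a dict: "clock": time; "joints": joint angles; "joint_vel": joint speeds; "joint_efforts": joint torques, N m; "position": TCP position; "ee_rot": TCP orientation; "contact_force": force on the tool from outside, world axes, zero at the start; "wrist_torque": the same for the moment, N m; "gripper_width": finger opening in mm; "grasp_force": force on a finger pad.
Only numpy, scipy, OpenCV 4.12 (cv2) and the standard library are available. Lean on these libraries where they do the work, as an engineer would, in place of code of your own. Each camera call takes 0.05 s, during which the arm holds its last target. There are 200 camera calls.

## Working session

There is one attempt and no reset: what is moved stays moved. The work goes in short steps, Python scripts to look and compute and a tool call to move; the robot and the scene stay as the last step left them, time stands still between calls to the robot, and variables do not carry over. Pictures are saved under pics/ and viewed, at most 10 in all, crops included, and the job is handed in when it is done.

Besides the shell and the picture viewer there is one more tool, called after "Call:" as name(argument=value, ...), one argument or row to a line, values as JSON. move_arm: Moves the arm, as the interface text tells. Its arguments: {"type":"object","properties":{"fingers":{"type":"array","items":{"type":"number"}},"travel":{"type":"array","items":{"type":"array","items":{"type":"number"}}},"dr":{"type":"array","items":{"type":"array","items":{"type":"number"}}}},"required":["fingers","travel","dr"]}

```bash
mkdir -p pics; cat > h.py <<'E'
import numpy as np, cv2
from bench import arm
def ray(cam,uv):
    K=np.array(cam["intrinsics"]);k=cam["k1"];P=np.array(cam["pose"])
    d=np.linalg.inv(K)@[uv[0],uv[1],1.]; d=d[:2]; s=d.copy()
    for _ in range(20): s=d/(1+k*(s@s))
    v=P[:3,:3]@np.array([s[0],-s[1],-1.]); return P[:3,3],v/np.linalg.norm(v)
def onz(cam,uv,z):
    o,v=ray(cam,uv); return o+v*(z-o[2])/v[2]
def tri(c1,a,c2,b):
    o1,v1=ray(c1,a);o2,v2=ray(c2,b)
    t=np.linalg.lstsq(np.c_[v1,-v2],o2-o1,rcond=None)[0]
    p,q=o1+t[0]*v1,o2+t[1]*v2; return (p+q)/2,np.linalg.norm(p-q)
def proj(cam,p):
    P=np.array(cam["pose"]);q=P[:3,:3].T@(np.array(p,float)-P[:3,3]);s=np.array([q[0],-q[1]])/-q[2]
    s=s*(1+cam["k1"]*(s@s));K=np.array(cam["intrinsics"]);return (K@[s[0],s[1],1])[:2]
def snap(n,f):
    im=arm.get_image(n);cv2.imwrite(f"pics/{f}.png",im[:,:,::-1]);return im
E
python3 - <<'E'
from h import *
np.set_printoptions(precision=3,suppress=True)
for n in("scene","top"):
    snap(n,n+"0");c=arm.camera_model(n);print(n,c)
s=arm.read_state();print(s)
E
python3 -c "
import cv2
for n in('scene','top'):
    pass
"
```

```text
scene {'intrinsics': array([[380.863,   0.   , 279.882],
       [  0.   , 380.863, 214.865],
       [  0.   ,   0.   ,   1.   ]]), 'k1': 0.010984132294516074, 'pose': array([[ -0.996,  -0.077,   0.043, 575.072],
       [  0.086,  -0.736,   0.671, 671.116],
       [ -0.02 ,   0.673,   0.74 , 822.22 ],
       [  0.   ,   0.   ,   0.   ,   1.   ]])}
top {'intrinsics': array([[448.197,   0.   , 286.621],
       [  0.   , 448.197, 201.18 ],
       [  0.   ,   0.   ,   1.   ]]), 'k1': 0.0434341844688166, 'pose': array([[  -0.059,    0.974,   -0.22 ,  296.86 ],
       [  -0.998,   -0.057,    0.012,   24.09 ],
       [  -0.001,    0.22 ,    0.976, 1230.009],
       [   0.   ,    0.   ,    0.   ,    1.   ]])}
{'clock': 0.1, 'joints': array([ 1.365,  0.386,  0.007, -0.   , -1.194, -0.259]), 'joint_vel': array([-0.001, -0.003,  0.004,  0.002,  0.   , -0.   ]), 'joint_efforts': array([ -0.   , -39.332,  18.893,   4.198,  -0.003,   0.   ]), 'position': array([280.038, 558.575, 403.736]), 'ee_rot': array([ 0.973, -0.23 , -0.   ,  0.001]), 'contact_force': array([-0.414, -0.159, -0.401]), 'wrist_torque': array([-0.02 , -0.005, -0.021]), 'grasp_force': 0.0, 'gripper_width': 85.07620294880273}
```

View pics/scene0.png

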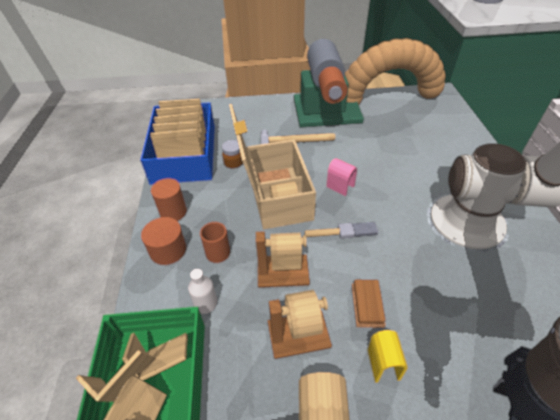

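View pics/top0.png

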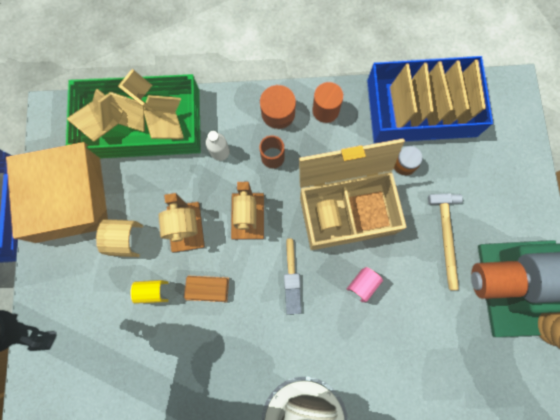

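The scene view shows stands at about (283,255) and (300,318). In the top view they are at (246,210) and (180,222). The box is at (352,200), with the pad in its right half at (372,210) and the lid upright. I'll enlarge both views.

```bash
python3 - <<'E'
import cv2,numpy as np
t=cv2.imread('pics/top0.png');s=cv2.imread('pics/scene0.png')
a=cv2.resize(t[130:255,150:415],(795,375),interpolation=cv2.INTER_CUBIC)
cv2.imwrite('pics/c1.png',a)
b=cv2.resize(s[95:360,225:345],None,fx=4,fy=4,interpolation=cv2.INTER_CUBIC)
b=np.hstack([cv2.resize(s[95:230,225:345],(530,596)) if 0 else cv2.resize(s[100:230,225:330],None,fx=3.8,fy=4.5),cv2.resize(s[225:355,245:340],None,fx=4,fy=4.5)])
print(b.shape);cv2.imwrite('pics/c2.png',b)
E
```

```text
(585, 779, 3)
```

View pics/c1.png

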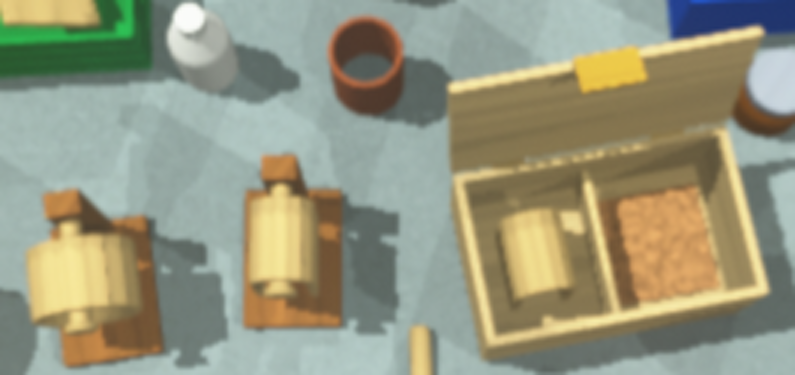

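View pics/c2.png

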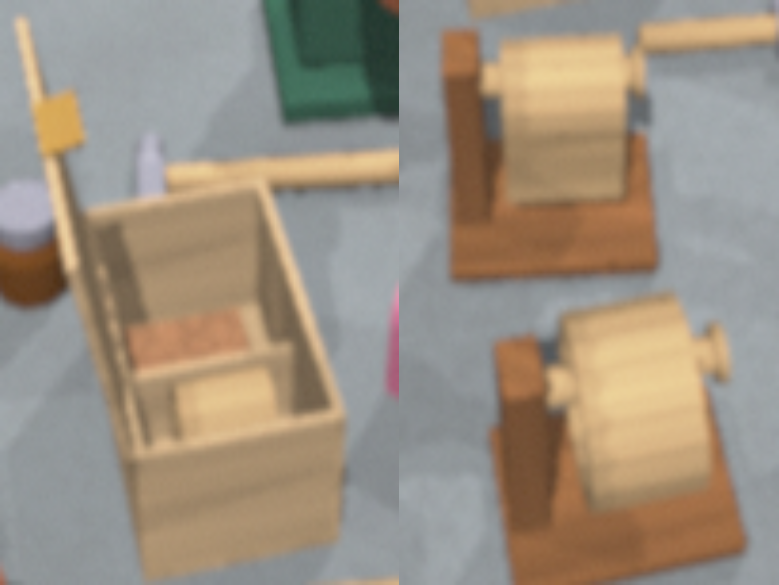

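Crop c1 shows the holder on the right-hand stand, at top-view pixel (244,212), and the hoop on the left stand. The pad is in the right half of the box, around (372,211). Crop c2 shows the same in the scene view, and the lid is upright.

```bash
python3 - <<'E'
from h import *
np.set_printoptions(precision=1,suppress=True)
T=arm.camera_model("top");S=arm.camera_model("scene")
c1=lambda u,v:((u+.5)/3+149.5,(v+.5)/3+129.5)
L=lambda u,v:((u+.5)/3.8+224.5,(v+.5)/4.5+99.5)
R=lambda u,v:((u-398.5)/4+244.5,(v+.5)/4.5+224.5)
for n,a,b in[("rim x-y+",c1(484,345),L(343,412)),("rim x-y-",c1(767,288),L(265,182)),("rim x+y+",c1(457,172),L(131,457)),
 ("post top",c1(281,169),R(462,53)),("lid top y+",c1(451,87),(0,0)),("plate",c1(610,69),L(60,122)),
 ("crown near end",c1(281,278),R(622,45)),("crown far end",c1(282,196),R(503,48)),("cap top",c1(279,290),R(640,62))]:
    if b!=(0,0): p,e=tri(T,a,S,b);print(n,p,round(e,1))
print("lid top corners z264",onz(T,c1(450,87),264),onz(T,c1(763,30),264))
pc=[onz(T,c1(*q),11) for q in[(614,200),(700,185),(718,293),(632,305)]];print("pad",np.array(pc),np.mean(pc,0))
for v in(210,240,270): print("holder L z114/R z51",onz(T,c1(250,v),114),onz(T,c1(317,v),51))
print("base",*[onz(T,c1(*q),14) for q in[(244,191),(342,191),(342,325),(245,325)]])
# bamboo/brown masks in scene for holder leg bottom
print("leg bottom z51 scene",onz(S,R(508,202),51),onz(S,R(624,196),51))
print("packed top",onz(T,c1(537,250),90))
E
```

```text
rim x-y+ [433.7 -44.  116.3] 1.3
rim x-y- [ 465.2 -284.3  108.2] 6.8
rim x+y+ [584.  -31.5 108. ] 1.2
post top [586.2 116.7 143.4] 1.0
plate [ 616.3 -143.8  264.9] 2.1
crown near end [494.2 120.2 142.6] 0.9
crown far end [562.6 116.7 144.5] 1.2
cap top [485.  123.5 132.2] 3.2
lid top corners z264 [610.8 -23.  264. ] [ 641.6 -262.3  264. ]
pad [[ 574.  -180.5   11. ]
 [ 583.6 -261.6   11. ]
 [ 481.3 -267.2   11. ]
 [ 474.8 -187.8   11. ]] [ 528.4 -224.3   11. ]
holder L z114/R z51 [560.1 146.7 114. ] [571.4  93.5  51. ]
holder L z114/R z51 [534.  147.6 114. ] [543.9  94.7  51. ]
holder L z114/R z51 [508.2 148.4 114. ] [516.6  95.9  51. ]
base [602.1 162.7  14. ] [596.8  71.7  14. ] [471.4  77.6  14. ] [476.6 165.7  14. ]
leg bottom z51 scene [564.8 147.3  51. ] [494.5 150.5  51. ]
packed top [515.7 -96.9  90. ]
```

The views agree. The holder's centre is about (529,121.5) with its crown at z≈142 and yaw about -0.04. The pad's centre is about (530,-214), and the box yaw is about 0.125. I'll move above the holder.

Call:
move_arm(
  fingers=[85, 85, 85, 85, 85, 85, 85, 85, 85, 85],
  travel=[
    [40, 27, 0],
    [80, 54, 0],
    [122, 81, 5],
    [165, 110, 10],
    [208, 139, 15],
    [250, 168, 20],
    [293, 196, 25],
    [336, 224, 30],
    [380, 253, 40],
    [418, 279, 45],
  ],
  dr=[
    [0, 0, -0.05],
    [0, 0, -0.1],
    [0, 0, -0.15],
    [0, 0, -0.2],
    [0, 0, -0.25],
    [0, 0, -0.3],
    [0, 0, -0.35],
    [0, 0, -0.4],
    [0, 0, -0.425],
    [0, 0, -0.425],
  ],
)

```text
clock: 1.1
position: [525.0, 127.5, 360.1]
ee_rot: [1.0, -0.02, -0.0, 0.0]
contact_force: [1.1, 0.7, -0.1]
gripper_width: 84.8
grasp_force: 0.0
```

```bash
cat >> h.py <<'E'
from scipy.spatial.transform import Rotation as Ro
def rel(x,y,z,head=None):
    s=arm.read_state();q=Ro.from_quat(s["ee_rot"]);R=q.as_matrix();h=np.arctan2(R[1,0],R[0,0])
    print("t",round(s["clock"],2),"pos",s["position"].round(1),"head",round(h,3),"tilt",R[2].round(3),"F",s["contact_force"].round(1),"w",round(s["gripper_width"],1),round(s["grasp_force"],1))
    print("travel",(R.T@(np.array([x,y,z])-s["position"])).round(1),"drz",None if head is None else round(h-head,3))
E
python3 -c "
from h import *
rel(529,121.5,258,-.04)"
```

```text
t 1.1 pos [525.  127.5 360.1] head -0.039 tilt [-0.001  0.    -1.   ] F [ 1.1  0.7 -0.1] w 84.8 0.0
travel [  4.3   5.9 102.1] drz 0.001
```

Call:
move_arm(
  fingers=[85, 85],
  travel=[
    [0, 0, 20],
    [0, 0, 20],
  ],
  dr=[
    [0, 0, 0],
    [0, 0, 0],
  ],
)

```text
clock: 1.3
position: [524.1, 127.5, 337.8]
ee_rot: [1.0, -0.022, -0.003, 0.001]
contact_force: [-0.9, 0.5, -0.7]
gripper_width: 85.0
grasp_force: 0.0
```

```bash
python3 -c "
from h import *
rel(529,121.5,258,-.04)
s=snap('scene','s1');t=snap('top','t1')
T=arm.camera_model('top')
b=np.hstack([cv2.resize(s[180:330,220:340],(480,600)),cv2.resize(t[160:260,200:300],(300,300)).repeat(2,0)])
cv2.imwrite('pics/c3.png',b[:,:,::-1])"
```

```text
t 1.3 pos [524.1 127.5 337.8] head -0.044 tilt [-0.006  0.003 -1.   ] F [-0.9  0.5 -0.7] w 85.0 0.0
travel [ 5.7  5.6 79.8] drz -0.004
```

View pics/c3.png

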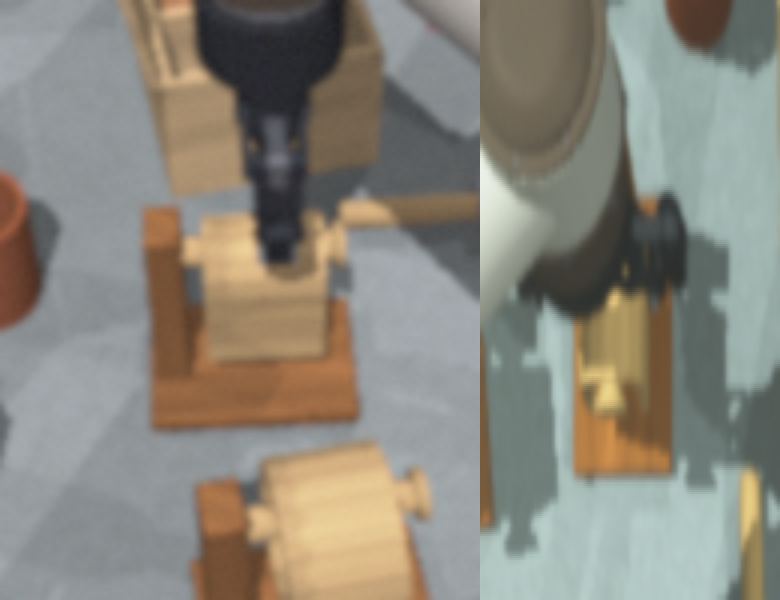

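The fingers are centred above the holder in both views: scene crop (278,240), top crop (650,240). Next I descend with a small correction, then close.

Call:
move_arm(
  fingers=[85, 85, 85, 85, 85, 85],
  travel=[
    [5.5, 5.5, 15],
    [5.5, 5.5, 32],
    [5.5, 5.5, 49],
    [5.5, 5.5, 66],
    [5.5, 5.5, 80],
    [5.5, 5.5, 80],
  ],
  dr=[
    [0, 0, 0],
    [0, 0, 0],
    [0, 0, 0],
    [0, 0, 0],
    [0, 0, 0],
    [0, 0, 0],
  ],
)

```text
clock: 2.0
position: [529.1, 124.9, 260.0]
ee_rot: [1.0, -0.019, -0.001, 0.001]
contact_force: [-0.7, -1.2, 0.2]
gripper_width: 84.9
grasp_force: 0.0
```

```bash
python3 -c "
from h import *
rel(529,121.5,258,-.04)"
```

```text
t 2.0 pos [529.1 124.9 260. ] head -0.038 tilt [-0.002  0.001 -1.   ] F [-0.7 -1.2  0.2] w 84.9 0.0
travel [0.  3.4 2. ] drz 0.002
```

Call:
move_arm(
  fingers=[75, 66, 58, 45, 45, 45, 45, 45],
  travel=[
    [0, 2.5, 1],
    [0, 2.5, 1],
    [0, 2.5, 1],
    [0, 2.5, 1],
    [0, 2.5, 1],
    [0, 2.5, 1],
    [0, 2.5, 1],
    [0, 2.5, 1],
  ],
  dr=[
    [0, 0, 0],
    [0, 0, 0],
    [0, 0, 0],
    [0, 0, 0],
    [0, 0, 0],
    [0, 0, 0],
    [0, 0, 0],
    [0, 0, 0],
  ],
)

```text
clock: 2.8
position: [530.1, 121.5, 261.2]
ee_rot: [1.0, -0.02, 0.001, -0.0]
contact_force: [-1.7, 0.9, 5.6]
gripper_width: 53.4
grasp_force: 63.5
```

```bash
python3 -c "
from h import *
rel(529,121.5,258,-.04)"
```

```text
t 2.8 pos [530.1 121.5 261.2] head -0.039 tilt [ 0.002 -0.001 -1.   ] F [-1.7  0.9  5.6] w 53.4 63.5
travel [-1.1  0.   3.2] drz 0.001
```

Gripped at 53.4 mm wide with 63 N. Lifting straight up.

Call:
move_arm(
  fingers=[45, 45, 45, 45, 45, 45, 45, 45],
  travel=[
    [0, 0, -5],
    [0, 0, -15],
    [0, 0, -33],
    [0, 0, -53],
    [0, 0, -75],
    [0, 0, -98],
    [0, 0, -118],
    [0, 0, -130],
  ],
  dr=[
    [0, 0, 0],
    [0, 0, 0],
    [0, 0, 0],
    [0, 0, 0],
    [0, 0, 0],
    [0, 0, 0],
    [0, 0, 0],
    [0, 0, 0],
  ],
)

```text
clock: 3.6
position: [529.7, 121.1, 391.9]
ee_rot: [1.0, -0.02, 0.001, -0.001]
contact_force: [0.2, -0.1, -1.9]
gripper_width: 53.2
grasp_force: 63.0
```

```bash
python3 -c "
from h import *
rel(527,-213,385,.125)"
```

```text
t 3.6 pos [529.7 121.1 391.9] head -0.04 tilt [ 0.002 -0.001 -1.   ] F [ 0.2 -0.1 -1.9] w 53.2 63.0
travel [ 10.6 333.9   6.5] drz -0.165
```

Call:
move_arm(
  fingers=[45, 45, 45, 45, 45, 45, 45, 45, 45, 45],
  travel=[
    [0, 12, 0],
    [1, 40, 0],
    [2, 78, 0],
    [4, 118, 0],
    [5, 158, 0],
    [7, 198, 0],
    [8, 238, 0],
    [9, 278, 2],
    [10, 312, 4],
    [10.5, 334, 6],
  ],
  dr=[
    [0, 0, 0],
    [0, 0, -0.02],
    [0, 0, -0.04],
    [0, 0, -0.06],
    [0, 0, -0.08],
    [0, 0, -0.1],
    [0, 0, -0.12],
    [0, 0, -0.14],
    [0, 0, -0.165],
    [0, 0, -0.165],
  ],
)

```text
clock: 4.6
position: [525.7, -215.7, 382.0]
ee_rot: [0.998, 0.061, -0.002, -0.0]
contact_force: [0.3, 1.0, -2.3]
gripper_width: 53.4
grasp_force: 63.1
```

Call:
move_arm(
  fingers=[45, 45],
  travel=[
    [0, 0, 0],
    [0, 0, 0],
  ],
  dr=[
    [0, 0, 0],
    [0, 0, 0],
  ],
)

```text
clock: 4.8
position: [526.2, -213.7, 382.3]
ee_rot: [0.998, 0.062, -0.001, -0.001]
contact_force: [1.3, -1.0, -1.7]
gripper_width: 53.2
grasp_force: 63.2
```

```bash
python3 -c "
from h import *
rel(528,-213.5,265,.125)
s=snap('scene','s2');t=snap('top','t2')
T=arm.camera_model('top')
b=np.hstack([cv2.resize(s[60:230,200:340],(480,583)),cv2.resize(t[120:265,280:420],(310,583))])
cv2.imwrite('pics/c4.png',b[:,:,::-1])"
```

```text
t 4.8 pos [ 526.2 -213.7  382.3] head 0.123 tilt [-0.003 -0.001 -1.   ] F [ 1.3 -1.  -1.7] w 53.2 63.2
travel [  2.2   0.2 117.3] drz -0.002
```

View pics/c4.png

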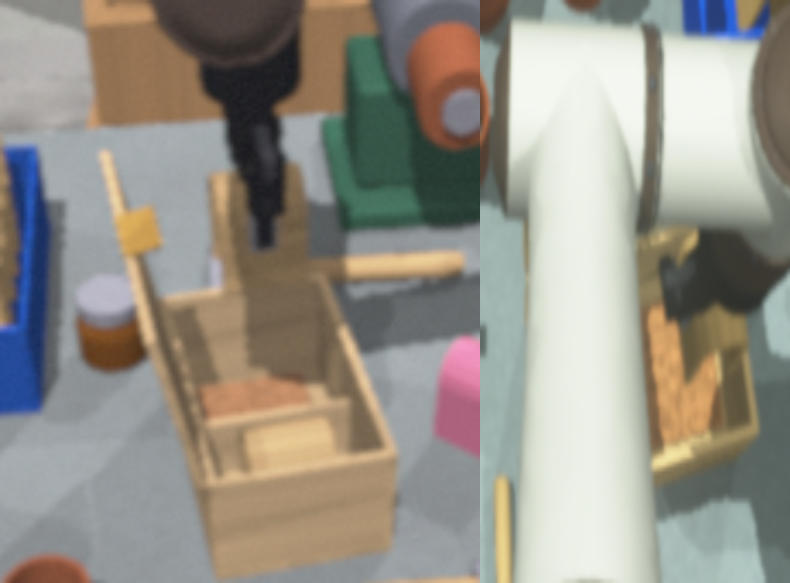

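The holder hangs square over the pad half: its feet are at scene crop (215–305,285), over the pad at (250,395). I'll descend most of the way, then creep.

Call:
move_arm(
  fingers=[45, 45, 45, 45, 45, 45, 45, 45, 45, 45],
  travel=[
    [1, 0, 8],
    [2, 0, 25],
    [2, 0, 44],
    [2, 0, 63],
    [2, 0, 82],
    [2, 0, 101],
    [2, 0, 118],
    [2, 0, 132],
    [2, 0, 143],
    [2, 0, 148],
  ],
  dr=[
    [0, 0, 0],
    [0, 0, 0],
    [0, 0, 0],
    [0, 0, 0],
    [0, 0, 0],
    [0, 0, 0],
    [0, 0, 0],
    [0, 0, 0],
    [0, 0, 0],
    [0, 0, 0],
  ],
)

```text
clock: 5.9
position: [528.7, -212.0, 234.9]
ee_rot: [0.998, 0.063, -0.001, -0.0]
contact_force: [-8.8, 7.5, 20.5]
gripper_width: 53.3
grasp_force: 64.5
```

Call:
move_arm(
  fingers=[45, 45, 45],
  travel=[
    [0, 0, 2],
    [0, 0, 4],
    [0, 0, 6],
  ],
  dr=[
    [0, 0, 0],
    [0, 0, 0],
    [0, 0, 0],
  ],
)

```text
clock: 6.2
position: [529.4, -211.6, 234.3]
ee_rot: [0.998, 0.063, 0.001, 0.001]
contact_force: [-11.0, 14.0, 30.1]
gripper_width: 53.4
grasp_force: 69.0
```

There's early contact: 30 N at TCP z 234, where I expected about 221. Backing up to look.

Call:
move_arm(
  fingers=[45, 45, 45],
  travel=[
    [0, 0, -8],
    [0, 0, -16],
    [0, 0, -16],
  ],
  dr=[
    [0, 0, 0],
    [0, 0, 0],
    [0, 0, 0],
  ],
)

```text
clock: 6.5
position: [529.4, -212.7, 247.1]
ee_rot: [0.998, 0.063, 0.002, 0.0]
contact_force: [0.4, -0.7, -1.9]
gripper_width: 53.1
grasp_force: 66.0
```

```bash
python3 -c "
from h import *
rel(528,-213.5,265,.125)
s=snap('scene','s3');t=snap('top','t3')
b=np.hstack([cv2.resize(s[90:215,225:325],(480,600)),cv2.resize(t[120:265,280:420],(310,600))])
cv2.imwrite('pics/c5.png',b[:,:,::-1])"
```

```text
t 6.5 pos [ 529.4 -212.7  247.1] head 0.126 tilt [ 0.003  0.001 -1.   ] F [ 0.4 -0.7 -1.9] w 53.1 66.0
travel [ -1.5   0.6 -17.9] drz 0.001
```

View pics/c5.png

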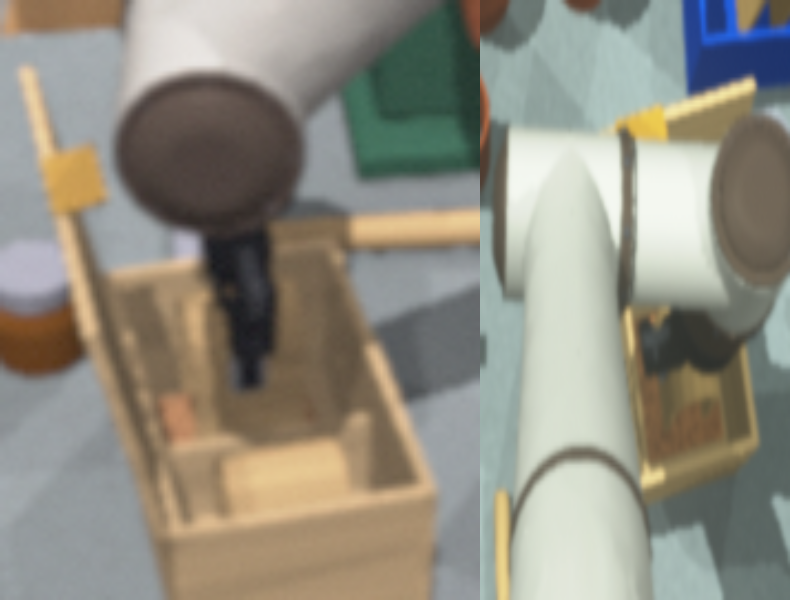

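```bash
python3 - <<'E'
from h import *
np.set_printoptions(precision=1,suppress=True)
S=arm.camera_model("scene");T=arm.camera_model("top")
ax=np.array([.992,.125]);ay=np.array([-.125,.992]);c=np.array([526.2,-213.7])
P=lambda x,y,z,c=c: proj(S,[*(c+ax*x+ay*y),z])
print("s2 predicted feet",P(35,27,172),P(-35,27,172),"crown",P(35,0,262),P(-35,0,262))
s=cv2.imread('pics/s2.png')
cv2.imwrite('pics/c6.png',cv2.resize(s[90:170,235:315],(640,600),interpolation=cv2.INTER_CUBIC))
E
```

```text
s2 predicted feet [264.3 145.4] [289.  141.7] crown [260.7 111.7] [286.6 108.1]
```

View pics/c6.png

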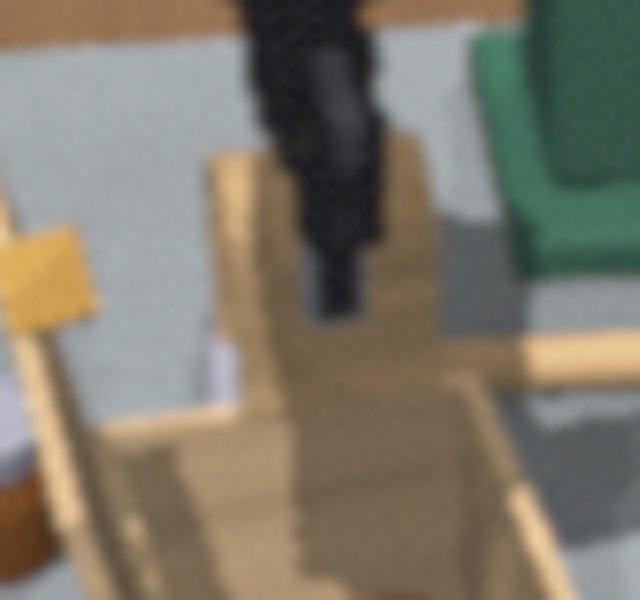

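Crop c6 shows the crown at (210,155) and (418,135), which matches prediction, so the holder hasn't slipped. Something else touched. I'll touch again lightly and use the wrist moment to find where.

Call:
move_arm(
  fingers=[45, 45, 45, 45],
  travel=[
    [0, 0, 5],
    [0, 0, 10],
    [0, 0, 12],
    [0, 0, 14],
  ],
  dr=[
    [0, 0, 0],
    [0, 0, 0],
    [0, 0, 0],
    [0, 0, 0],
  ],
)

```text
clock: 7.0
position: [529.2, -212.5, 235.0]
ee_rot: [0.998, 0.063, -0.0, 0.001]
contact_force: [-11.5, 10.2, 30.9]
gripper_width: 53.5
grasp_force: 71.3
```

```bash
cat >> h.py <<'E'
def where():
    s=arm.read_state();F=s["contact_force"];M=s["wrist_torque"]*1000;r0=np.cross(F,M)/(F@F)
    print("F",F.round(1),"M Nmm",M.round(0),"j",s["joints"].round(2))
    for z in(-100,-123,-140,-173,-211):
        t=(z-r0[2])/F[2];print(z,(r0+t*F+s["position"]).round(0))
E
python3 -c "
from h import *
rel(528,-213.5,265,.125);where()"
```

```text
t 7.0 pos [ 529.2 -212.5  235. ] head 0.126 tilt [-0.001  0.002 -1.   ] F [-11.5  10.2  30.9] w 53.5 71.3
travel [ -1.3   0.9 -30. ] drz 0.001
F [-11.5  10.2  30.9] M Nmm [ 712. 2620. -549.] j [-0.1   0.47 -0.34  0.   -0.76  1.79]
-100 [ 482. -222.  135.]
-123 [ 491. -230.  112.]
-140 [ 497. -235.   95.]
-173 [ 509. -246.   62.]
-211 [ 523. -259.   24.]
```

```bash
python3 - <<'E'
from h import *
np.set_printoptions(precision=1,suppress=True)
T=arm.camera_model("top");S=arm.camera_model("scene")
c1=lambda u,v:((u+.5)/3+149.5,(v+.5)/3+129.5)
L=lambda u,v:((u+.5)/3.8+224.5,(v+.5)/4.5+99.5)
for a,b in[((700,185),(128,327)),((718,293),(240,312))]: print("pad",*tri(T,c1(*a),S,L(*b)), "packed/div")
print("divider top ends",tri(T,c1(589,176),S,L(138,375)),tri(T,c1(612,308),S,L(290,345)))
def cork(f):
    im=cv2.imread(f);h=cv2.cvtColor(im,cv2.COLOR_BGR2HSV);return cv2.inRange(h,(3,90,60),(14,255,255)),im
m,im=cork('pics/top0.png');m[:,:350]=0;m[:,400:]=0;m[:185]=0;m[235:]=0
r=cv2.minAreaRect(cv2.findNonZero(m));print(r,[onz(T,p,11) for p in cv2.boxPoints(r)])
E
```

```text
pad [ 582.5 -261.9    7.1] 3.998830735821087 packed/div
pad [ 483.3 -269.1    4.5] 2.120903241221199 packed/div
divider top ends (array([ 579.8, -149.7,   65.1]), np.float64(10.430622780682956)) (array([ 460.4, -158.4,   71.1]), np.float64(8.304991733723158))Traceback (most recent call last):
  File "<stdin>", line 11, in <module>
cv2.error: OpenCV(4.12.0) /io/opencv/modules/imgproc/src/convhull.cpp:143: error: (-215:Assertion failed) total >= 0 && (depth == CV_32F || depth == CV_32S) in function 'convexHull'
```

Call:
move_arm(
  fingers=[45, 45, 45],
  travel=[
    [0, 0, -10],
    [0, 0, -20],
    [0, 0, -20],
  ],
  dr=[
    [0, 0, 0],
    [0, 0, 0],
    [0, 0, 0],
  ],
)

```text
clock: 7.3
position: [529.4, -212.8, 252.7]
ee_rot: [0.998, 0.063, 0.001, 0.0]
contact_force: [0.7, -0.5, -1.1]
gripper_width: 52.9
grasp_force: 66.0
```

```bash
python3 - <<'E'
from h import *
np.set_printoptions(precision=1,suppress=True)
T=arm.camera_model("top");S=arm.camera_model("scene")
A=lambda u,v:(225+u/4.8-.4,90+v/4.8-.4)
B=lambda u,v:(280+(u-480)*140/310-.3,120+v*145/600-.3)
print("cap centre (TCP z 247)",*tri(T,B(503,210),S,A(210,152)))
p,_=tri(T,B(503,210),S,A(210,152))
z=p[2]
print("cap left/right/top/bottom on plane y=p.y:")
for q in[(117,150),(303,150),(210,72),(210,232)]:
    o,v=ray(S,A(*q));print(o+v*(p[1]-o[1])/v[1])
print("cyl edges in top at axis z",onz(T,B(560,130),z),onz(T,B(560,298),z))
rel(528,-213,260,.125)
E
```

```text
cap centre (TCP z 247) [550.8   3.2 374. ] 1.6665014595065422
cap left/right/top/bottom on plane y=p.y:
[589.5   3.2 377.7]
[510.1   3.2 371.5]
[548.4   3.2 412. ]
[551.8   3.2 332.2]
cyl edges in top at axis z [588.9 -51.  374. ] [505.2 -45.  374. ]
t 7.3 pos [ 529.4 -212.8  252.7] head 0.125 tilt [ 0.  0. -1.] F [ 0.7 -0.5 -1.1] w 52.9 66.0
travel [-1.4 -0.  -7.3] drz 0.0
```

The contact fits the gripper's outer knuckle meeting the rim of the -y wall, since the half is only 110 mm wide that way. I'll raise, turn the holder a quarter so the fingers close along the box's 136 mm side, and place it that way.

Call:
move_arm(
  fingers=[45, 45, 45, 45, 45],
  travel=[
    [0, 0, -15],
    [0, 0, -35],
    [0, 0, -58],
    [0, 0, -75],
    [0, 0, -80],
  ],
  dr=[
    [0, 0, 0],
    [0, 0, 0],
    [0, 0, 0],
    [0, 0, 0],
    [0, 0, 0],
  ],
)

```text
clock: 7.8
position: [529.3, -212.9, 333.0]
ee_rot: [0.998, 0.063, 0.001, 0.0]
contact_force: [0.5, -0.7, -1.5]
gripper_width: 52.8
grasp_force: 66.1
```

Call:
move_arm(
  fingers=[45, 45, 45, 45, 45, 45, 45, 45, 45, 45],
  travel=[
    [0, 0, 0],
    [0, 0, 0],
    [0, 0, 0],
    [0, 0, 0],
    [0, 0, 0],
    [0, 0, 0],
    [0, 0, 0],
    [0, 0, 0],
    [0, 0, 0],
    [0, 0, 0],
  ],
  dr=[
    [0, 0, 0.1],
    [0, 0, 0.22],
    [0, 0, 0.34],
    [0, 0, 0.46],
    [0, 0, 0.58],
    [0, 0, 0.7],
    [0, 0, 0.82],
    [0, 0, 0.94],
    [0, 0, 1.06],
    [0, 0, 1.18],
  ],
)

```text
clock: 8.8
position: [528.6, -212.7, 330.0]
ee_rot: [0.863, -0.506, -0.001, 0.0]
contact_force: [0.1, -0.2, -0.9]
gripper_width: 53.3
grasp_force: 66.0
```

Call:
move_arm(
  fingers=[45, 45, 45, 45, 45],
  travel=[
    [0, 0, 0],
    [0, 0, 0],
    [0, 0, 0],
    [0, 0, 0],
    [0, 0, 0],
  ],
  dr=[
    [0, 0, 0.11],
    [0, 0, 0.22],
    [0, 0, 0.34],
    [0, 0, 0.39],
    [0, 0, 0.39],
  ],
)

```text
clock: 9.3
position: [528.6, -212.7, 330.2]
ee_rot: [0.75, -0.661, -0.001, 0.001]
contact_force: [0.3, -0.3, -0.6]
gripper_width: 53.3
grasp_force: 66.0
```

```bash
python3 -c "
from h import *
rel(531,-214,228,-1.446)"
```

```text
t 9.3 pos [ 528.6 -212.7  330.2] head -1.445 tilt [-0.001  0.002 -1.   ] F [ 0.3 -0.3 -0.6] w 53.3 66.0
travel [  1.7  -2.4 102.2] drz 0.001
```

Call:
move_arm(
  fingers=[45, 45, 45, 45, 45, 45, 45, 45],
  travel=[
    [1, -1, 10],
    [1.5, -2.5, 28],
    [1.5, -2.5, 46],
    [1.5, -2.5, 64],
    [1.5, -2.5, 78],
    [1.5, -2.5, 88],
    [1.5, -2.5, 94],
    [1.5, -2.5, 96],
  ],
  dr=[
    [0, 0, 0],
    [0, 0, 0],
    [0, 0, 0],
    [0, 0, 0],
    [0, 0, 0],
    [0, 0, 0],
    [0, 0, 0],
    [0, 0, 0],
  ],
)

```text
clock: 10.1
position: [531.5, -213.8, 234.9]
ee_rot: [0.75, -0.661, -0.001, 0.0]
contact_force: [-0.8, -0.3, -1.2]
gripper_width: 53.2
grasp_force: 66.0
```

Call:
move_arm(
  fingers=[45, 45, 45, 45, 45],
  travel=[
    [0, 0, 1.5],
    [0, 0, 3],
    [0, 0, 4.5],
    [0, 0, 6],
    [0, 0, 7],
  ],
  dr=[
    [0, 0, 0],
    [0, 0, 0],
    [0, 0, 0],
    [0, 0, 0],
    [0, 0, 0],
  ],
)

```text
clock: 10.6
position: [531.5, -213.9, 228.9]
ee_rot: [0.75, -0.661, 0.0, -0.0]
contact_force: [0.4, 0.2, -0.8]
gripper_width: 53.5
grasp_force: 66.0
```

That works: no contact at 229. I'll creep down to touch the pad.

Call:
move_arm(
  fingers=[45, 45, 45, 45, 45],
  travel=[
    [0, 0, 1],
    [0, 0, 2],
    [0, 0, 3],
    [0, 0, 4],
    [0, 0, 5],
  ],
  dr=[
    [0, 0, 0],
    [0, 0, 0],
    [0, 0, 0],
    [0, 0, 0],
    [0, 0, 0],
  ],
)

```text
clock: 11.1
position: [531.6, -213.8, 223.7]
ee_rot: [0.75, -0.661, 0.0, -0.0]
contact_force: [0.6, -0.2, -0.9]
gripper_width: 53.2
grasp_force: 66.0
```

Call:
move_arm(
  fingers=[45, 45, 45],
  travel=[
    [0, 0, 0.7],
    [0, 0, 1.4],
    [0, 0, 2],
  ],
  dr=[
    [0, 0, 0],
    [0, 0, 0],
    [0, 0, 0],
  ],
)

```text
clock: 11.4
position: [531.6, -213.8, 221.7]
ee_rot: [0.75, -0.661, -0.0, 0.0]
contact_force: [-0.9, 0.0, -1.3]
gripper_width: 52.9
grasp_force: 66.0
```

Call:
move_arm(
  fingers=[45, 45, 45],
  travel=[
    [0, 0, 0.5],
    [0, 0, 1],
    [0, 0, 1.5],
  ],
  dr=[
    [0, 0, 0],
    [0, 0, 0],
    [0, 0, 0],
  ],
)

```text
clock: 11.7
position: [531.5, -213.8, 221.3]
ee_rot: [0.75, -0.661, 0.0, 0.0]
contact_force: [-3.9, 3.3, 8.9]
gripper_width: 53.2
grasp_force: 67.2
```

Call:
move_arm(
  fingers=[45, 45],
  travel=[
    [0, 0, 0.5],
    [0, 0, 1],
  ],
  dr=[
    [0, 0, 0],
    [0, 0, 0],
  ],
)

```text
clock: 11.9
position: [531.5, -213.7, 221.3]
ee_rot: [0.75, -0.661, 0.0, 0.0]
contact_force: [-5.6, 4.5, 14.4]
gripper_width: 53.3
grasp_force: 67.9
```

Touchdown at 221.3, exactly at the expected pad height. I'll relieve the push and open partway.

Call:
move_arm(
  fingers=[45, 55, 58, 62, 64, 64],
  travel=[
    [0, 0, -1.5],
    [0, 0, -1.5],
    [0, 0, -1.5],
    [0, 0, -1.5],
    [0, 0, -1.5],
    [0, 0, -1.5],
  ],
  dr=[
    [0, 0, 0],
    [0, 0, 0],
    [0, 0, 0],
    [0, 0, 0],
    [0, 0, 0],
    [0, 0, 0],
  ],
)

```text
clock: 12.5
position: [531.6, -213.9, 220.6]
ee_rot: [0.75, -0.661, -0.0, 0.0]
contact_force: [0.4, 0.1, 0.0]
gripper_width: 64.3
grasp_force: 0.0
```

```bash
python3 -c "
from h import *
rel(531,-214,228,-1.446)"
```

```text
t 12.5 pos [ 531.6 -213.9  220.6] head -1.445 tilt [-0.  0. -1.] F [0.4 0.1 0. ] w 64.3 0.0
travel [ 0.   0.6 -7.4] drz 0.001
```

Released with no load. Retreating straight up.

Call:
move_arm(
  fingers=[64, 64, 64, 64, 64, 64, 64, 64, 64, 64],
  travel=[
    [0, 0, -5],
    [0, 0, -15],
    [0, 0, -28],
    [0, 0, -43],
    [0, 0, -65],
    [0, 0, -95],
    [0, 0, -130],
    [0, 0, -165],
    [0, 0, -195],
    [0, 0, -220],
  ],
  dr=[
    [0, 0, 0],
    [0, 0, 0],
    [0, 0, 0],
    [0, 0, 0],
    [0, 0, 0],
    [0, 0, 0],
    [0, 0, 0],
    [0, 0, 0],
    [0, 0, 0],
    [0, 0, 0],
  ],
)

```text
clock: 13.5
position: [531.0, -213.8, 444.7]
ee_rot: [0.75, -0.661, 0.002, -0.001]
contact_force: [-0.4, 0.1, -0.9]
gripper_width: 63.7
grasp_force: 0.0
```

```bash
python3 -c "
from h import *
rel(680,-165,440,-.04)
s=snap('scene','s5')
t=snap('top','t5')
b=np.hstack([cv2.resize(s[90:215,225:325],(480,600)),cv2.resize(t[120:265,280:420],(310,600))])
cv2.imwrite('pics/c7.png',b[:,:,::-1])"
```

```text
t 13.5 pos [ 531.  -213.8  444.7] head -1.445 tilt [ 0.001 -0.004 -1.   ] F [-0.4  0.1 -0.9] w 63.7 0.0
travel [ -29.7 -154.     5.2] drz -1.405
```

View pics/c7.png

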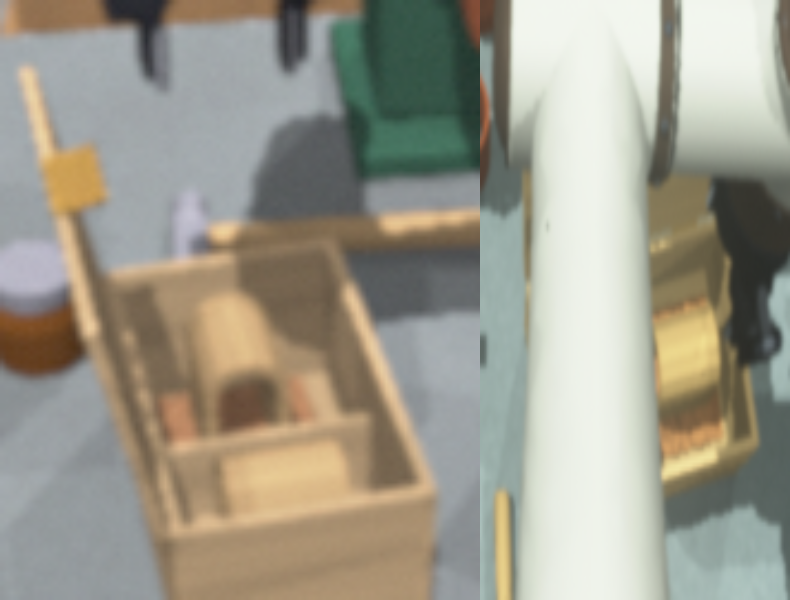

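The holder stands upright and square on the pad at scene crop (240,360), clear of the divider. The lid is still upright, with its plate at (75,180). Next I go over and behind the lid with the fingers closed.

Call:
move_arm(
  fingers=[50, 30, 10, 0, 0, 0, 0, 0, 0, 0],
  travel=[
    [0, 0, -15],
    [-10, -10, -30],
    [-20, -25, -30],
    [-30, -45, -30],
    [-40, -68, -30],
    [-50, -92, -30],
    [-58, -115, -30],
    [-58, -132, -30],
    [-58, -137, -30],
    [-58, -137, -30],
  ],
  dr=[
    [0, 0, 0],
    [0, 0, 0],
    [0, 0, 0],
    [0, 0, 0],
    [0, 0, 0],
    [0, 0, 0],
    [0, 0, 0],
    [0, 0, 0],
    [0, 0, 0],
    [0, 0, 0],
  ],
)

```text
clock: 14.6
position: [660.8, -138.5, 469.2]
ee_rot: [0.75, -0.661, -0.001, 0.001]
contact_force: [0.6, -0.1, 0.3]
gripper_width: -0.2
grasp_force: 0.0
```

```bash
python3 - <<'E'
from h import *
rel(660,-139,417,-1.446)
np.set_printoptions(precision=1,suppress=True)
S=arm.camera_model("scene")
s=snap('scene','s6')
p=arm.read_state()["position"]
print("tip px",proj(S,p-[0,0,173]))
E
```

```text
t 14.6 pos [ 660.8 -138.5  469.2] head -1.444 tilt [-0.001  0.002 -1.   ] F [ 0.6 -0.1  0.3] w -0.2 0.0
travel [ 0.4  0.7 52.2] drz 0.002
tip px [220.8 117.9]
```

Call:
move_arm(
  fingers=[0, 0, 0, 0, 0, 0, 0],
  travel=[
    [0, 0, 15],
    [0, 0, 35],
    [0, 0, 52],
    [0, 0, 52],
    [0, 8, 52],
    [0, 16, 52],
    [0, 24, 52],
  ],
  dr=[
    [0, 0, 0],
    [0, 0, 0],
    [0, 0, 0],
    [0, 0, 0],
    [0, 0, 0],
    [0, 0, 0],
    [0, 0, 0],
  ],
)

```text
clock: 15.35
position: [636.1, -142.3, 421.1]
ee_rot: [0.75, -0.661, 0.002, -0.002]
contact_force: [2.7, 0.3, 2.7]
gripper_width: 0.2
grasp_force: 1.3
```

```bash
python3 - <<'E'
from h import *
rel(0,0,0)
E
```

```text
t 15.35 pos [ 636.1 -142.3  421.1] head -1.445 tilt [ 0.001 -0.006 -1.   ] F [2.7 0.3 2.7] w 0.2 1.3
travel [-221.7  615.6  417.2] drz None
```

The finger touches the lid's outer face (2.7 N). I'll swing it down along the arc.

Call:
move_arm(
  fingers=[0, 0, 0, 0, 0, 0, 0, 0, 0, 0],
  travel=[
    [0, 9, 1],
    [0, 18, 3],
    [0, 27, 5],
    [0, 38, 7],
    [0, 49, 10],
    [0, 60, 14],
    [0, 70, 18],
    [0, 80, 24],
    [0, 89, 30],
    [0, 98, 38],
  ],
  dr=[
    [0, 0, 0],
    [0, 0, 0],
    [0, 0, 0],
    [0, 0, 0],
    [0, 0, 0],
    [0, 0, 0],
    [0, 0, 0],
    [0, 0, 0],
    [0, 0, 0],
    [0, 0, 0],
  ],
)

```text
clock: 16.35
position: [538.1, -154.6, 380.5]
ee_rot: [0.75, -0.661, -0.0, 0.0]
contact_force: [1.0, -0.0, 1.8]
gripper_width: -0.3
grasp_force: 0.9
```

```bash
python3 - <<'E'
from h import *
rel(0,0,0)
E
```

```text
t 16.35 pos [ 538.1 -154.6  380.5] head -1.445 tilt [ 0.  0. -1.] F [ 1.  -0.   1.8] w -0.3 0.9
travel [-221.   514.3  380.7] drz None
```

Call:
move_arm(
  fingers=[0, 0, 0, 0, 0, 0, 0, 0, 0, 0],
  travel=[
    [0, 8, 7],
    [0, 15, 15],
    [0, 22, 23],
    [0, 28, 33],
    [0, 33, 43],
    [0, 37, 53],
    [0, 40, 63],
    [0, 42, 71],
    [0, 43, 78],
    [0, 44, 82],
  ],
  dr=[
    [0, 0, 0],
    [0, 0, 0],
    [0, 0, 0],
    [0, 0, 0],
    [0, 0, 0],
    [0, 0, 0],
    [0, 0, 0],
    [0, 0, 0],
    [0, 0, 0],
    [0, 0, 0],
  ],
)

```text
clock: 17.35
position: [495.5, -159.9, 297.9]
ee_rot: [0.75, -0.661, -0.0, 0.0]
contact_force: [-0.4, 0.7, 1.6]
gripper_width: -0.2
grasp_force: 0.5
```

Call:
move_arm(
  fingers=[0, 0, 0],
  travel=[
    [0, 0, 2],
    [0, 0, 4],
    [0, 0, 5],
  ],
  dr=[
    [0, 0, 0],
    [0, 0, 0],
    [0, 0, 0],
  ],
)

```text
clock: 17.65
position: [495.6, -159.9, 294.4]
ee_rot: [0.75, -0.661, 0.0, 0.0]
contact_force: [-2.3, 1.9, 9.1]
gripper_width: -0.3
grasp_force: 4.6
```

Call:
move_arm(
  fingers=[0, 0, 0, 0],
  travel=[
    [0, 0, 0.7],
    [0, 0, 1.4],
    [0, 0, 2],
    [0, 0, 2],
  ],
  dr=[
    [0, 0, 0],
    [0, 0, 0],
    [0, 0, 0],
    [0, 0, 0],
  ],
)

```text
clock: 18.05
position: [495.5, -159.9, 294.4]
ee_rot: [0.751, -0.661, 0.001, -0.0]
contact_force: [-5.7, 2.6, 14.8]
gripper_width: 0.3
grasp_force: 7.2
```

The lid is at a hard stop: the force rises with no further travel. I'll retreat straight up and check.

Call:
move_arm(
  fingers=[0, 0, 0, 0, 0, 0, 0, 0],
  travel=[
    [0, 0, -5],
    [0, 0, -20],
    [0, 0, -45],
    [0, 10, -75],
    [0, 35, -105],
    [0, 65, -130],
    [0, 100, -140],
    [0, 130, -140],
  ],
  dr=[
    [0, 0, 0],
    [0, 0, 0],
    [0, 0, 0],
    [0, 0, 0],
    [0, 0, 0],
    [0, 0, 0],
    [0, 0, 0],
    [0, 0, 0],
  ],
)

```text
clock: 18.85
position: [365.4, -176.4, 433.7]
ee_rot: [0.75, -0.661, 0.002, -0.001]
contact_force: [-0.4, 0.5, 0.1]
gripper_width: 0.3
grasp_force: 0.0
```

```bash
python3 - <<'E'
from h import *
rel(0,0,0)
s=snap('scene','s7');t=snap('top','t7')
b=np.hstack([cv2.resize(s[90:350,140:360],(440,520)),cv2.resize(t[130:260,230:410],(360,260)).repeat(2,0)])
cv2.imwrite('pics/c8.png',b[:,:,::-1])
E
```

```text
t 18.85 pos [ 365.4 -176.4  433.7] head -1.445 tilt [ 0.001 -0.005 -1.   ] F [-0.4  0.5  0.1] w 0.3 0.0
travel [-221.5  342.4  431.8] drz None
```

View pics/c8.png

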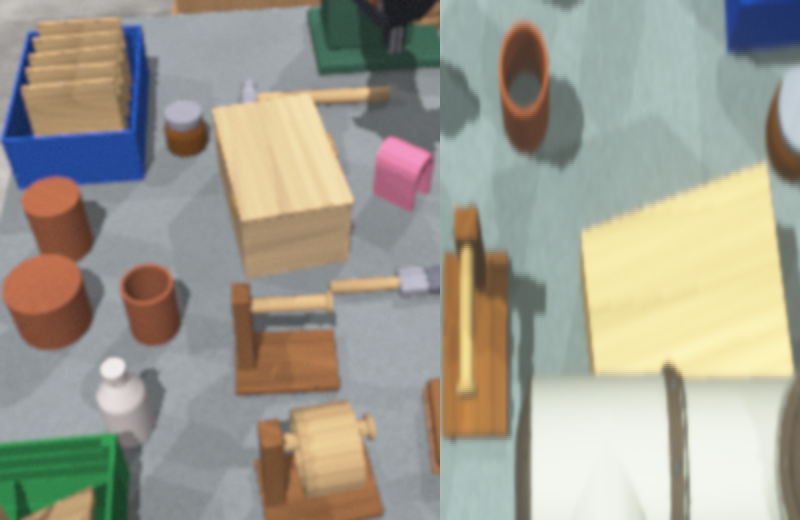

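The lid lies flat on the box at scene crop (285,160). The holder's peg is empty at (285,305), the hoop is still on its peg at (325,445), and the bystanders haven't moved. Handing in.

```bash
python3 -c "
from bench import arm
print(arm.job_done())"
```

```text
the job is handed in; nothing more can be done
None
```

The holder is standing on the cork pad, the lid is pushed fully closed, the hoop and the other things look undisturbed, and the job is handed in at about 19 s; on the first lowering the gripper pressed on something, most likely the box rim, with about 33 N (limit 40 N), so I turned the holder a quarter before setting it down.

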